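Put the microscope accessories back in their nests

TASK

Put away the four microscope accessories that stand between the metal tray and the microscope: set the objective, the eyepiece, the filter cube and the USB key each into the nest of the tray whose pocket is cut to its outline, resting upright (the USB key flat) on the floor of the pocket. Leave everything else on the bench where it is, the oil bottle and the cover glass box included.

Things in the scene. Friction and masses are not known exactly. Their poses are not given: they have to be found in the camera images.
- objective: Spare microscope objective: white egg-shaped barrel with a coloured band, standing on its narrow mount, greatest diameter 29 mm (straight from 10 to 30 mm above its base), 45 mm tall, 0.12 kg. Origin: centre of the underside, z up. Stands loose to the right of the tray; the like at the back of the bench (x over 0.75 m) is not meant.
- eyepiece: Spare eyepiece: black, round, standing on its wide rubber cup, greatest diameter 41 mm (straight from 13 to 26 mm above its base, narrowing to 30 mm at the top), 52 mm tall, 0.11 kg. Origin: centre of the underside, z up. Stands loose to the right of the tray; the like at the back of the bench (x over 0.75 m) is not meant.
- filter_cube: Filter cube: black square block with a round window in its sides, 40 (its x) x 38 (its y) mm, 37 mm tall. Origin: centre of the underside, z up. Stands loose to the right of the tray; the like at the back of the bench (x over 0.75 m) is not meant. The tall fixed microscope (y under 0.08 m) stands right of the work: go round it.
- usb_key: USB key, lying flat: 18 (its x) x 51 (its y, the long axis) mm, 9 mm thick, 0.02 kg, black and red body with a metal plug. Origin: centre of the underside, z up. Lies loose to the right of the tray.
- nest_small_round: Fixed grey block, 72 x 72 x 18 mm, one of four alike outside in a 2 x 2 grid in the metal tray (centres 80 mm apart, all turned alike, order changes). Origin: centre of underside, z up. The smaller round pocket, 39 mm diameter, 10 mm deep: floor 8 mm above the origin, centred on it.
- nest_large_round: Fixed grey block, 72 x 72 x 18 mm, one of four alike outside in a 2 x 2 grid in the metal tray (centres 80 mm apart, all turned alike, order changes). Origin: centre of underside, z up. The larger round pocket, 51 mm diameter, 10 mm deep: floor 8 mm above the origin, centred on it.
- nest_square: Fixed grey block, 72 x 72 x 18 mm, one of four alike outside in a 2 x 2 grid in the metal tray (centres 80 mm apart, all turned alike, order changes). Origin: centre of underside, z up. The square pocket, 50 (its x) x 48 (its y) mm, 10 mm deep: floor 8 mm above the origin, centred on it.
- nest_oblong: Fixed grey block, 72 x 72 x 18 mm, one of four alike outside in a 2 x 2 grid in the metal tray (centres 80 mm apart, all turned alike, order changes). Origin: centre of underside, z up. Oblong pocket, 28 (its x) x 61 (its y) mm, 5 mm deep: floor 13 mm above the origin, centred on it.
- oil_bottle: Small brown bottle with a black cap, 30 mm diameter, 62 mm tall, loose, standing beyond the tray; to be left alone. Origin: centre of the underside.
- coverslip_box: Small white and green box, 36 x 36 x 16 mm, loose, to the left of the tray; to be left alone. Origin: centre of the underside.
Not all that is in view belongs to the job. What is shaped like the eyepiece but pink or turquoise is not meant.

How it is judged:
By the outcome, as a careful person would: the job done as asked, in the order asked, and still so for the second after the job is handed in, with the robot touching nothing.
It also fails if it takes over 102 s, if anything falls off the work surface, if the arm or the gripper's body presses on something with over 40 N, if the wrist force passes 120 N, or if a joint passes its speed limit or range.

ROBOT

A 6-joint arm with a two-finger parallel gripper is mounted at the origin on a cart in front of the work surface, level with it; the furniture and walls round the work are solid. World frame = base frame: x ahead of the robot, y to its left, z up, the work surface at z = 0. Lengths are in mm, angles in rad, forces in N, time in s.
With the tool pointing down it reaches from about 400 to 925 mm from the base axis. Payload 12.5 kg.
Tool frame: the origin (TCP) lies on the centre line of the jaws, within the pads' length; the fingertips stand 8 mm ahead of it and the grasp point (between the pads) lies 11 mm behind it; z points along the fingers, x is the direction in which the jaws open and shut, and the axes are right-handed (so a half turn about z gives the same grasp; the last joint's range is limited). The gripper opens to 95 mm and grips with 3 to 60 N. Pads are 20 mm wide; open, the fingers measure 119 mm over their backs; the gripper's body (75 mm by 180 mm) begins 59 mm behind the grasp point.
Start: joints at [-1.321, 0.491, 1.559, -0, 1.092, -0.106], TCP at [217.736, -585.864, 222.661] pointing down, gripper open.
Joint ranges: [-3.1, 3.1], [-0.84, 2.19], [0.05, 2.79], [-1.13, 4.28], [0.06, 2.93], [-2.69, 2.69]. Speed limits (rad/s): [2.22, 2.22, 2.79, 3.14, 3.14, 3.14].

INTERFACE

Orientations are given as [roll, pitch, yaw] about the fixed x, y, z axes, in that order (R = Rz(yaw) Ry(pitch) Rx(roll)).
In Python, from cell import env gives the robot as it stands. The module is installed in compiled form; this text tells all that it offers.
- The arm moves only by the tool send_rows, never from a script. Its argument "moves" is a list that holds one entry, the list of rows, each a list of 6 numbers: the shift along the tool's x, y, z as a fraction of full scale, then the turn, a rotation vector about the tool's x, y, z as a fraction of full scale. A call has 1 to 12 rows; each row is the pose to reach, as a shift and turn from the pose commanded when the call began, along the tool's axes at that moment; what a row does not reach only later rows make up. Full scale, the value 1, is 0.3 m for a shift and 90 degrees for a turn. A row lasts 1/12 s, in which the tool goes at most 41.7 mm and 7.16 degrees, less where a joint would pass 70% of its speed; a pose out of reach is approached as far as the arm can. A call with a number of a shift or a turn outside -1 to 1 is refused whole. A call with a gripper value outside its range is refused whole. "grip" is the gripper's target within -1 to 1 (shut at 1, half-way at 0, fully open at -1), set as the call begins (left out, the last holds). The fingers move at their own pace and stop on an object; the grip force is fixed at half the most. Time passes only in rows, so rows that repeat a pose let the fingers close. It gives the time, the measured TCP pose, the force and the opening at its end, in the units of the state.
- env.state(): the state, without advancing time (a new reading comes with each control period).
- env.read_camera(name): name is "scene" or "top"; returns a dict with "image" (400x640x3 uint8, red, green, blue), "mtx" (3x3 intrinsics, pixels), "distortion" ([k1, k2, p1, p2, k3] as OpenCV has them; the pictures are not rectified), "T" (4x4, takes a point from camera to world coordinates). Camera axes: x right, y up, looking along -z (the intrinsics and any distortion apply to the point x, -y, -z); pixel columns grow to the right and rows downward; lengths in mm; the calibration is good to about 2 mm. A picture is of the moment at which its call begins. There is no depth.
- env.job_done(): hands the job in, once; it reports no verdict.
Trained networks look in the newest picture that a camera, given by its name, has taken for a name from the list of things; names that differ only in an ending like _2 or _b are one class to them, and where a whole thing is asked for, a point or a joint stands for the part that bears it (a point fixed in the world has none). Each returns a list of dicts, best first, with "confidence" (0 to 1); they miss things now and then, are a little off and sometimes report something else, mostly with a low value. They report only what shows in the picture. A call takes as long as a camera call. They do not tell look-alikes from the thing itself.
- env.look_for(camera, thing): "xy" ([column, row] in pixels, amid what is visible of it).
- env.outline_of(camera, thing): "region" (400x640 bool, what is visible of it) and "xy" ([column, row] in pixels, amid what is visible of it).
The state is a dict: "t": time; "joints": joint angles; "qvel": joint speeds; "tau": joint torques, N m; "eef_pos": TCP position; "tcp_rot": TCP orientation; "ft_force": force on the tool from outside, world axes, zero at the start; "moment": the same for the moment, N m; "opening": opening from 0.0 (shut) to 1.0 (fully open).
Only numpy, scipy, OpenCV 4.12 (cv2) and the standard library are available. Lean on these libraries where they do the work, as an engineer would, in place of code of your own. Each camera call takes 0.05 s, during which the arm holds its last target. There are 200 camera calls.

## Working session

There is one attempt and no reset: what is moved stays moved. The work goes in short steps, Python scripts to look and compute and a tool call to move; the robot and the scene stay as the last step left them, time stands still between calls to the robot, and variables do not carry over. Pictures are saved under pics/ and viewed, about 12 in all and at most 16, crops included, and the job is handed in when it is done.

Besides the shell and the picture viewer there is one more tool, called as a command line: name --argument value ..., lists and objects as JSON in quotes. send_rows: Moves the arm, as the interface text tells. Its arguments: {"type":"object","properties":{"moves":{"type":"array","items":{"type":"array","items":{"type":"array","items":{"type":"number"}}}},"grip":{"type":"number"}},"required":["moves"]}

```bash
mkdir -p pics; cat > h.py <<'E'
import numpy as np, cv2
from cell import env
def px2w(c,uv,z):
    p=cv2.undistortPoints(np.array([[uv]],float),np.array(c["mtx"]),np.array(c["distortion"]))[0,0]
    T=np.array(c["T"]); d=T[:3,:3]@np.array([p[0],-p[1],-1]); o=T[:3,3]
    return (o+d*(z-o[2])/d[2])[:2]
def w2px(c,P):
    T=np.array(c["T"]); q=T[:3,:3].T@(np.array(P,float)-T[:3,3]); q=q*[1,-1,-1]
    return cv2.projectPoints(q[None,None],np.zeros(3),np.zeros(3),np.array(c["mtx"]),np.array(c["distortion"]))[0][0,0]
E
python3 - <<'E'
from h import *
s=env.state(); print({k:np.round(v,3).tolist() for k,v in s.items()})
for n in("scene","top"):
    c=env.read_camera(n); cv2.imwrite(f"pics/{n}0.png",c["image"][:,:,::-1]); print(n,np.round(c["T"],2).tolist(),np.round(c["mtx"],1).tolist())
    for t in "objective eyepiece filter_cube usb_key nest_small_round nest_large_round nest_square nest_oblong oil_bottle coverslip_box".split():
        z=18 if 'nest' in t else 0
        for r in env.look_for(n,t)[:5]: print(n,t,round(r["confidence"],2),np.round(r["xy"]),np.round(px2w(c,r["xy"],z)))
E
```

```text
{'t': 0.0, 'joints': [-1.321, 0.492, 1.559, -0.0, 1.092, -0.106], 'qvel': [0.001, -0.0, 0.0, 0.001, -0.0, 0.001], 'tau': [-0.001, -61.265, -25.818, 0.069, 0.048, -0.0], 'eef_pos': [217.665, -585.617, 222.07], 'tcp_rot': [-3.141, 0.001, -1.215], 'ft_force': [-0.829, 0.313, -0.487], 'moment': [-0.024, -0.02, 0.017], 'opening': 1.0}
scene [[-0.48, 0.65, -0.59, 97.71], [-0.88, -0.36, 0.33, 599.24], [0.0, 0.68, 0.74, 662.59], [0.0, 0.0, 0.0, 1.0]] [[383.6, 0.0, 313.9], [0.0, 383.6, 203.8], [0.0, 0.0, 1.0]]
scene objective 0.78 [426. 202.] [505.  71.]
scene eyepiece 0.98 [420. 224.] [460. 128.]
scene eyepiece 0.88 [311. 190.] [672. 289.]
scene eyepiece 0.78 [340. 141.] [798. 131.]
scene filter_cube 0.66 [352. 170.] [683. 163.]
scene usb_key 0.4 [353. 169.] [686. 161.]
scene nest_small_round 0.61 [331. 225.] [542. 312.]
scene nest_small_round 0.59 [301. 240.] [536. 387.]
scene nest_large_round 0.96 [350. 250.] [466. 310.]
scene nest_square 0.94 [300. 240.] [536. 389.]
scene nest_square 0.55 [239. 275.] [519. 534.]
scene nest_oblong 0.56 [320. 267.] [459. 386.]
scene oil_bottle 0.68 [304. 17
[... 339 characters left out ...]
 0.15 [286. 244.] [538. 397.]
top eyepiece 0.68 [336. 187.] [651. 300.]
top eyepiece 0.6 [420. 123.] [781. 133.]
top eyepiece 0.56 [417. 292.] [449. 146.]
top filter_cube 0.84 [401. 178.] [668. 173.]
top usb_key 0.8 [423. 224.] [579. 132.]
top usb_key 0.52 [454. 269.] [491.  75.]
top nest_small_round 0.96 [332. 242.] [541. 309.]
top nest_large_round 0.64 [333. 287.] [458. 306.]
top nest_large_round 0.47 [333. 241.] [543. 307.]
top nest_square 0.64 [290. 242.] [541. 389.]
top nest_square 0.6 [216. 254.] [518. 530.]
top nest_oblong 0.74 [290. 243.] [540. 389.]
top nest_oblong 0.58 [296. 287.] [458. 376.]
top oil_bottle 0.62 [347. 155.] [714. 278.]
top coverslip_box 0.73 [214. 256.] [514. 536.]
```

```bash
python3 - <<'E'
import cv2
a=cv2.imread("pics/top0.png")
cv2.imwrite("pics/topc.png",cv2.resize(a[90:340,190:510],None,fx=2.5,fy=2.5,interpolation=cv2.INTER_CUBIC)[:600])
E
```

```text
(no output)
```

View pics/scene0.png

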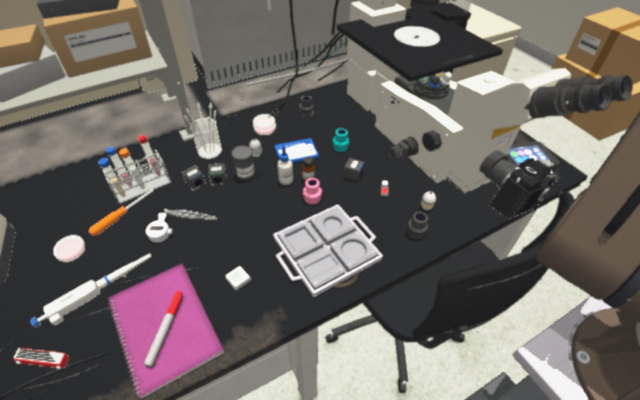

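View pics/topc.png

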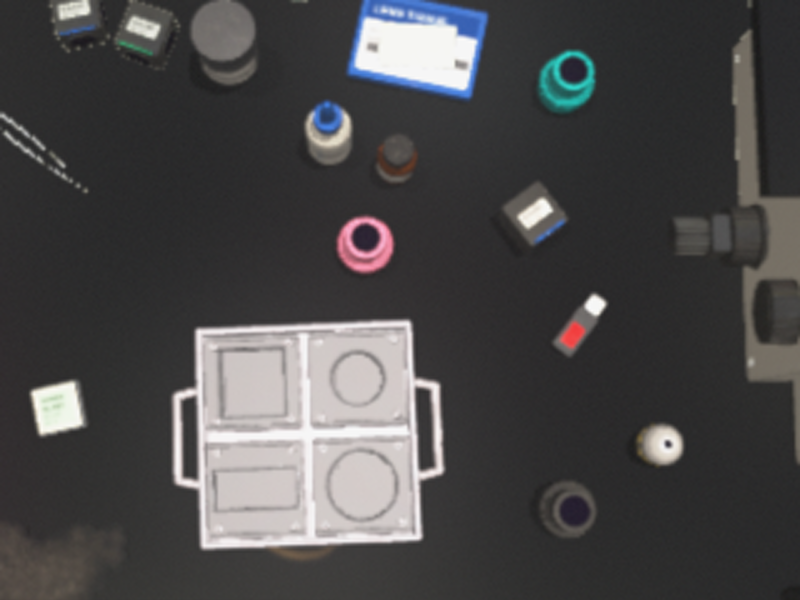

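Top crop: the meant objective (660,443), eyepiece (568,510), cube (535,215) and USB key (580,325). Look-alikes are the pink (365,243) and turquoise (567,80) eyepieces, the dropper (328,133), oil bottle (396,158), and filter boxes and jars upper left. The nests are square upper left, small round upper right, large round lower right and oblong lower left.

```bash
cat > fit.py <<'E'
from h import *
from scipy.optimize import minimize
def circ(r,z,n=24):
    a=np.linspace(0,2*np.pi,n,False); return np.c_[r*np.cos(a),r*np.sin(a),np.full(n,z)]
def box(a,b,h): return np.array([[i*a/2,j*b/2,k] for i in(-1,1) for j in(-1,1) for k in(0,h)])
M={"objective":np.r_[circ(10,0),circ(14.5,10),circ(14.5,30),circ(8,45)],
"eyepiece":np.r_[circ(19,0),circ(20.5,13),circ(20.5,26),circ(15,52)],
"filter_cube":box(40,38,37),"usb_key":box(18,51,9)}
def mask(c,t,p,z0=0):
    R=cv2.Rodrigues(np.array([0,0,p[2]]))[0]; P=M[t]@R.T+[p[0],p[1],z0]
    T=np.array(c["T"]); q=((P-T[:3,3])@T[:3,:3])*[1,-1,-1]
    u=cv2.projectPoints(q[:,None],np.zeros(3),np.zeros(3),np.array(c["mtx"]),np.array(c["distortion"]))[0]
    m=np.zeros((400,640),np.uint8); cv2.fillConvexPoly(m,np.round(cv2.convexHull(u.astype(np.float32))*16).astype(np.int32),255,cv2.LINE_AA,4)
    return m/255.
def fit(c,reg,t,p0,z0=0):
    best=None
    for y0 in ((p0[2],) if t in("objective","eyepiece") else np.arange(0,np.pi,np.pi/6)):
        f=lambda p:-np.minimum(mask(c,t,p,z0),reg).sum()/np.maximum(mask(c,t,p,z0),reg).sum()
        r=minimize(f,[p0[0],p0[1],y0],method="Nelder-Mead",options=dict(initial_simplex=[[p0[0]+a,p0[1]+b,y0+g] for a,b,g in((0,0,0),(12,0,0),(0,12,0),(0,0,.3))],maxiter=150))
        if best is None or r.fun<best.fun: best=r
    return best
E
python3 - <<'E'
from fit import *
G={"objective":(490,80),"eyepiece":(445,147),"filter_cube":(665,175),"usb_key":(579,132)}
for n in("top","scene"):
    c=env.read_camera(n)
    for t in G:
        for o in env.outline_of(n,t)[:4]:
            w=px2w(c,o["xy"],15)
            if np.hypot(*(w-G[t]))>40: continue
            r=fit(c,o["region"].astype(float),t,(*w,0)); print(n,t,round(o["confidence"],2),"n",o["region"].sum(),"IoU",round(-r.fun,2),np.round(r.x[:2],1),"yaw",round(np.degrees(r.x[2]),1))
    if n=="top":
        for z in(18,22):
            print(z,[np.round(px2w(c,(u/2.5+190-.3,v/2.5+90-.3),z),1).tolist() for u,v in((252,382),(358,378),(363,485),(255,489))])
        print("rim",[np.round(px2w(c,(u/2.5+190,v/2.5+90),22),1).tolist() for u,v in((197,328),(410,321),(421,538),(203,548))])
        print("scope",[np.round(px2w(c,(u/2.5+190,v/2.5+90),z)).tolist() for u,v,z in((672,235,100),(745,380,100))])
E
```

```text
top objective 0.49 n 223 IoU 0.84 [494.3  79.4] yaw 18.4
top eyepiece 0.59 n 362 IoU 0.79 [447.3 152.1] yaw 4.6
top filter_cube 0.68 n 438 IoU 0.78 [666.7 172.7] yaw 135.1
top usb_key 0.67 n 209 IoU 0.69 [585.3 134.5] yaw 44.6
18 [[540.2, 387.3], [543.5, 306.7], [463.3, 302.8], [459.9, 384.0]]
22 [[540.0, 387.0], [543.3, 306.7], [463.4, 302.9], [460.1, 383.6]]
rim [[580.3, 429.0], [586.2, 266.7], [424.3, 259.2], [416.0, 421.2]]
scope [[639.0, 86.0], [538.0, 40.0]]
scene objective 0.67 n 195 IoU 0.81 [495.   79.4] yaw 15.7
scene eyepiece 0.74 n 451 IoU 0.91 [447.2 150.7] yaw 11.3
scene filter_cube 0.72 n 362 IoU 0.85 [669.8 171.8] yaw 132.5
```

```bash
cat > go.py <<'E'
import sys
from h import *
from scipy.spatial.transform import Rotation as Ro
def go(x,y,z,yaw):
    s=env.state(); R=Ro.from_euler("xyz",s["tcp_rot"]); p=np.array(s["eef_pos"])
    best=None
    for k in(0,180,-180):
        T=Ro.from_euler("xyz",[np.pi,0,np.radians(yaw+k)]); v=(R.inv()*T).as_rotvec()
        if best is None or np.linalg.norm(v)<np.linalg.norm(best)-.01: best=v
    d=R.inv().apply(np.array([x,y,z])-p)
    print("row",np.round(np.r_[d/300,best/(np.pi/2)],3).tolist(),"rows>=",round(max(np.linalg.norm(d)/41.7,np.degrees(np.linalg.norm(best))/7.16),1),"at",np.round(p,1),"yaw",np.round(np.degrees(s["tcp_rot"]),1),"j6",round(s["joints"][5],2),"t",round(s["t"],2))
if __name__=="__main__": go(*map(float,sys.argv[1:5]))
E
python3 - <<'E'
from h import *
c=env.read_camera("top");im=c["image"][:,:,::-1]
print([np.round(px2w(c,p,z)) for p,z in(((484,150),100),((484,150),200))])
a=cv2.imread("pics/top0.png"); cv2.imwrite("pics/close.png",np.hstack([cv2.resize(cv2.convertScaleAbs(a[y:y+50,x:x+50],alpha=1.6,beta=20),(400,400),interpolation=cv2.INTER_CUBIC) for x,y in((380,153),(400,195))]))
c=env.read_camera("scene")
print([ (z,np.round(px2w(c,p,z)).tolist()) for p,z in(((495,165),100),((500,190),50),((540,80),250),((550,110),250))])
E
python3 go.py 445 -20 260 -20
```

```text
[array([700.,  40.]), array([675.,  72.])]
[(100, [457.0, -60.0]), (50, [422.0, -63.0]), (250, [510.0, -185.0]), (250, [424.0, -106.0])]
row [-1.504, -1.367, -0.125, 0.0, -0.0, -0.551] rows>= 14.7 at [ 217.7 -585.9  222.7] yaw [180.   -0.  -69.6] j6 -0.11 t 1.7
```

View pics/close.png

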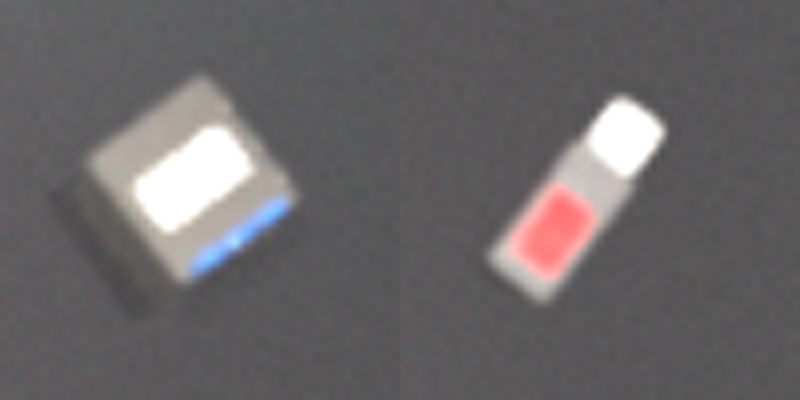

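```bash
python3 - <<'E'
from h import *
a=cv2.imread("pics/top0.png");b=cv2.imread("pics/scene0.png")
cv2.imwrite("pics/scope.png",np.hstack([cv2.resize(a[0:400,440:640],(300,600)),cv2.resize(b[20:260,400:600],None,fx=2.5,fy=2.5)]))
c=env.read_camera("top")
cu=[px2w(c,(380+u/8-.5,153+v/8-.5),37) for u,v in((203,75),(90,160),(185,280),(297,197))]
us=[px2w(c,(400+u/8-.5,195+v/8-.5),9) for u,v in((222,95),(265,130),(145,303),(88,257))]
for q in(cu,us):
    q=np.array(q); print(q.mean(0).round(1),[ (round(np.hypot(*d),1),round(np.degrees(np.arctan2(d[1],d[0])),1)) for d in np.roll(q,-1,0)-q])
E
```

```text
[667.9 172.9] [(np.float64(34.1), np.float64(127.2)), (np.float64(36.2), np.float64(-142.7)), (np.float64(33.4), np.float64(-53.3)), (np.float64(36.5), np.float64(36.2))]
[586.7 135.1] [(np.float64(13.2), np.float64(-130.0)), (np.float64(51.4), np.float64(144.5)), (np.float64(17.4), np.float64(50.6)), (np.float64(51.4), np.float64(-40.1))]
```

View pics/scope.png

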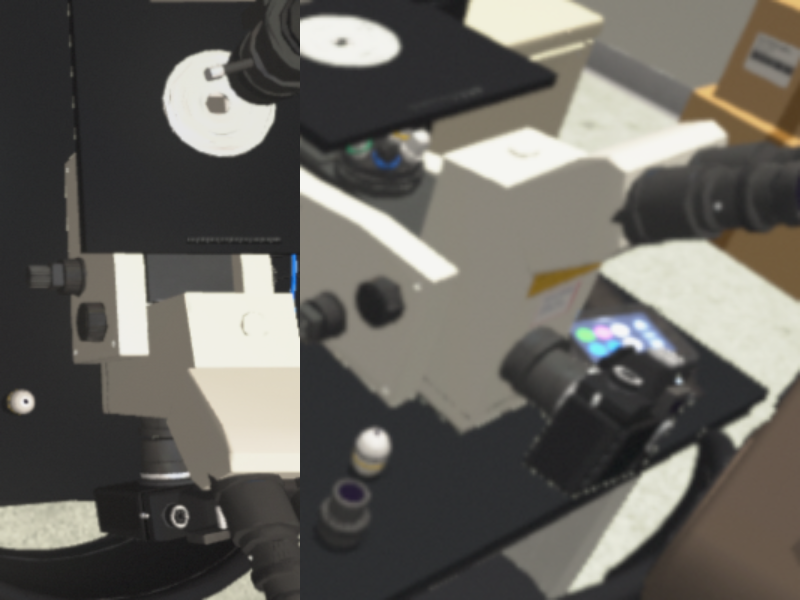

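```bash
python3 - <<'E'
from h import *
a=env.read_camera("top");b=env.read_camera("scene")
def ray(c,p):
    q=px2w(c,p,0);o=np.array(c["T"])[:3,3]; d=np.r_[q,0]-o; return o,d/np.linalg.norm(d)
for n,p,q in(("tube",(588,320),(528,106)),("knob",(608,215),(490,78)),("cam corner",(507,330),(495,195)),("cam mode dial",(560,344),(534,170)),("stage corner L",(497,168),(400,78)),("focus knob tip",(460,183),(398,155))):
    (o,d),(o2,e)=ray(a,p),ray(b,q); A=np.c_[d,-e]; s=np.linalg.lstsq(A,o2-o,rcond=None)[0]; P,Q=o+s[0]*d,o2+s[1]*e; print(n,P.round(),Q.round())
print([ (z,np.round(px2w(b,(632,110),z)),np.round(px2w(b,(632,85),z))) for z in(250,300,350)])
E
python3 go.py 217.7 -480 480 -69.6
```

```text
tube [425. -29. 282.] [427. -27. 281.]
knob [568. -84. 251.] [564. -87. 252.]
cam corner [390.  15. 102.] [389.  14. 102.]
cam mode dial [376. -48. 155.] [371. -51. 158.]
stage corner L [634.  74. 259.] [648.  91. 256.]
focus knob tip [653.  67.  35.] [643.  56.  36.]
[(250, array([ 345., -264.]), array([ 402., -363.])), (300, array([ 315., -159.]), array([ 365., -246.])), (350, array([285., -55.]), array([ 328., -130.]))]
row [-0.331, -0.123, -0.858, 0.0, -0.0, -0.0] rows>= 6.7 at [ 217.7 -585.9  222.6] yaw [180.   -0.  -69.6] j6 -0.11 t 1.85
```

send_rows --moves '[[[-0.2,0.1,-0.85,0,0,0],[-0.2,0.1,-0.85,0,0,0],[-0.2,0.1,-0.85,0,0,0],[-0.2,0.1,-0.85,0,0,0],[-0.2,0.1,-0.85,0,0,0],[-0.2,0.1,-0.85,0,0,0],[-0.2,0.1,-0.85,0,0,0],[-0.2,0.1,-0.85,0,0,0]]]'

```text
t: 2.52
eef_pos: [168.3, -539.8, 482.1]
tcp_rot: [3.14, -0.007, -1.215]
ft_force: [-0.0, -0.7, -0.5]
opening: 0.999
```

```bash
python3 go.py 410 -300 490 -20;python3 go.py 470 -100 490 10;python3 -c "
from h import *
print(np.round(env.state()['joints'],2))"
```

```text
row [-0.469, -1.033, -0.031, 0.003, -0.004, -0.552] rows>= 8.2 at [ 168.3 -539.8  482.1] yaw [179.9  -0.4 -69.6] j6 -0.17 t 2.52
row [-1.024, -1.453, -0.036, 0.004, -0.003, -0.885] rows>= 12.8 at [ 168.3 -539.8  482.1] yaw [179.9  -0.4 -69.6] j6 -0.17 t 2.52
[-1.39  0.25  1.26 -0.    1.62 -0.17]
```

send_rows --moves '[[[-0.46,-1.0,-0.03,0,0,-0.55],[-0.46,-1.0,-0.03,0,0,-0.55],[-0.46,-1.0,-0.03,0,0,-0.55],[-0.46,-1.0,-0.03,0,0,-0.55],[-0.46,-1.0,-0.03,0,0,-0.55],[-0.46,-1.0,-0.03,0,0,-0.55],[-0.46,-1.0,-0.03,0,0,-0.55],[-0.46,-1.0,-0.03,0,0,-0.55],[-0.46,-1.0,-0.03,0,0,-0.55],[-0.46,-1.0,-0.03,0,0,-0.55]]]'

```text
t: 3.35
eef_pos: [403.0, -304.8, 485.6]
tcp_rot: [-3.141, 0.001, -0.348]
ft_force: [-0.2, -1.9, -1.1]
opening: 0.999
```

```bash
python3 go.py 480 -30 490 5; python3 go.py 485 110 480 10
```

```text
row [-0.071, -0.949, -0.014, -0.001, 0.001, -0.277] rows>= 6.8 at [ 403.  -304.8  485.6] yaw [-1.80e+02  1.00e-01 -1.99e+01] j6 -0.43 t 3.35
row [-0.214, -1.393, 0.02, -0.001, 0.001, -0.332] rows>= 10.1 at [ 403.  -304.8  485.6] yaw [-1.80e+02  1.00e-01 -1.99e+01] j6 -0.43 t 3.35
```

send_rows --moves '[[[-0.07,-0.95,-0.014,0,0,-0.28],[-0.07,-0.95,-0.014,0,0,-0.28],[-0.07,-0.95,-0.014,0,0,-0.28],[-0.07,-0.95,-0.014,0,0,-0.28],[-0.07,-0.95,-0.014,0,0,-0.28],[-0.07,-0.95,-0.014,0,0,-0.28],[-0.07,-0.95,-0.014,0,0,-0.28]]]'

```text
t: 3.93
eef_pos: [480.2, -30.2, 490.2]
tcp_rot: [-3.142, 0.001, 0.087]
ft_force: [0.3, -1.3, -0.7]
opening: 1.001
```

```bash
python3 go.py 490 105 240 10
```

```text
row [0.073, -0.446, 0.834, -0.0, 0.0, -0.056] rows>= 6.8 at [480.2 -30.2 490.2] yaw [-180.    0.    5.] j6 -0.29 t 3.93
```

send_rows --moves '[[[0.07,-0.45,0,0,0,-0.055],[0.07,-0.45,0,0,0,-0.055],[0.07,-0.45,0,0,0,-0.055],[0.07,-0.45,0.2,0,0,-0.055],[0.07,-0.45,0.84,0,0,-0.055],[0.07,-0.45,0.84,0,0,-0.055],[0.07,-0.45,0.84,0,0,-0.055],[0.07,-0.45,0.84,0,0,-0.055],[0.07,-0.45,0.84,0,0,-0.055],[0.07,-0.45,0.84,0,0,-0.055]]]' --grip -0.26

```text
t: 4.77
eef_pos: [486.2, 103.5, 232.3]
tcp_rot: [-3.141, 0.011, 0.173]
ft_force: [0.5, -0.0, 0.5]
opening: 0.632
```

```bash
python3 - <<'E'
from h import *
c=env.read_camera("top");d=env.read_camera("scene")
cv2.imwrite("pics/v5.png",np.hstack([cv2.resize(x["image"][60:360,300:500],(400,600))[:,:,::-1] for x in(c,d)]))
E
python3 go.py 494.5 79.4 100 10;python3 go.py 494.5 79.4 25 10
```

```text
row [0.005, 0.084, 0.461, -0.0, 0.002, -0.0] rows>= 3.4 at [489.1 104.1 238.4] yaw [-180.     0.2   10. ] j6 -0.1 t 4.87
row [0.006, 0.084, 0.711, -0.0, 0.002, -0.0] rows>= 5.2 at [489.1 104.1 238.4] yaw [-180.     0.2   10. ] j6 -0.1 t 4.87
```

View pics/v5.png

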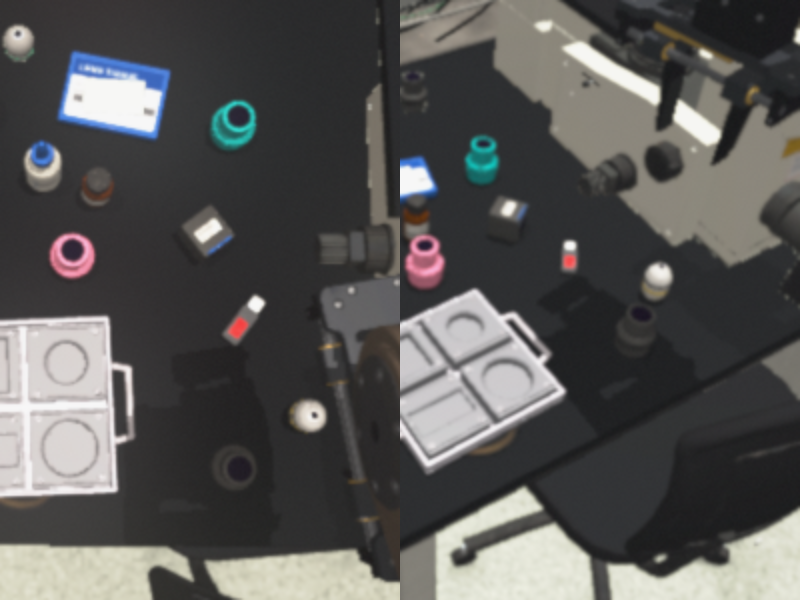

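send_rows --moves '[[[0.005,0.084,0.2,0,0.002,0],[0.005,0.084,0.46,0,0.002,0],[0.005,0.084,0.46,0,0.002,0],[0.005,0.084,0.6,0,0.002,0],[0.005,0.084,0.725,0,0.002,0],[0.005,0.084,0.725,0,0.002,0],[0.005,0.084,0.725,0,0.002,0],[0.005,0.084,0.725,0,0.002,0]]]'

```text
t: 5.53
eef_pos: [496.7, 80.1, 22.7]
tcp_rot: [3.141, -0.005, 0.175]
ft_force: [0.4, -0.3, -0.0]
opening: 0.627
```

send_rows --moves '[[[0,0,0,0,0,0],[0,0,0,0,0,0],[0,0,0,0,0,0],[0,0,0,0,0,0],[0,0,0,0,0,0],[0,0,0,0,0,0]]]' --grip 0.8

```text
t: 6.03
eef_pos: [495.1, 80.4, 21.8]
tcp_rot: [3.141, -0.004, 0.175]
ft_force: [-1.9, -0.4, 7.9]
opening: 0.295
```

```bash
python3 go.py 494.5 79.4 100 10; python3 go.py 543.4 306.9 100 10
```

```text
row [-0.001, 0.003, -0.261, 0.0, -0.002, 0.001] rows>= 1.9 at [495.1  80.4  21.8] yaw [180.   -0.2  10. ] j6 -0.15 t 6.03
row [0.291, -0.715, -0.26, 0.0, -0.002, 0.001] rows>= 5.9 at [495.1  80.4  21.8] yaw [180.   -0.2  10. ] j6 -0.15 t 6.03
```

send_rows --moves '[[[0,0,-0.1,0,0,0],[0,0,-0.26,0,0,0],[0.07,-0.18,-0.26,0,0,0],[0.15,-0.36,-0.26,0,0,0],[0.22,-0.55,-0.26,0,0,0],[0.29,-0.715,-0.26,0,0,0],[0.29,-0.715,-0.26,0,0,0],[0.29,-0.715,-0.26,0,0,0],[0.29,-0.715,-0.26,0,0,0]]]'

```text
t: 6.78
eef_pos: [543.3, 311.1, 99.3]
tcp_rot: [-3.141, -0.004, 0.179]
ft_force: [-0.8, -0.9, -2.1]
opening: 0.295
```

```bash
python3 - <<'E'
from h import *
from fit import *
c=env.read_camera("scene");d=env.read_camera("top");p=env.state()["eef_pos"];print(p, env.state()["opening"])
for n,k in(("scene",c),("top",d)):
    for o in env.outline_of(n,"objective")[:3]:
        w=px2w(k,o["xy"],p[2]); print(n,o["confidence"],o["xy"],w,o["region"].sum())
        if np.hypot(*(w-p[:2]))<40: r=fit(k,o["region"].astype(float),"objective",(*w,0),p[2]-21.8); print(r.x,r.fun)
cv2.imwrite("pics/v6.png",cv2.resize(c["image"][130:330,240:440],(600,600))[:,:,::-1])
E
python3 go.py 543.4 306.9 36 10
```

```text
[542.36583102 307.2651286   98.97956629] 0.291431893298706
scene 0.45 [326.8, 199.4] [547.1861698  321.05009384] 166
[5.45522260e+02 3.13623835e+02 5.44882267e-01] -0.5742775742775743
row [0.003, -0.003, 0.211, 0.0, -0.001, 0.0] rows>= 1.5 at [542.6 305.8  99.3] yaw [ 1.8e+02 -1.0e-01  1.0e+01] j6 0.23 t 6.98
```

View pics/v6.png

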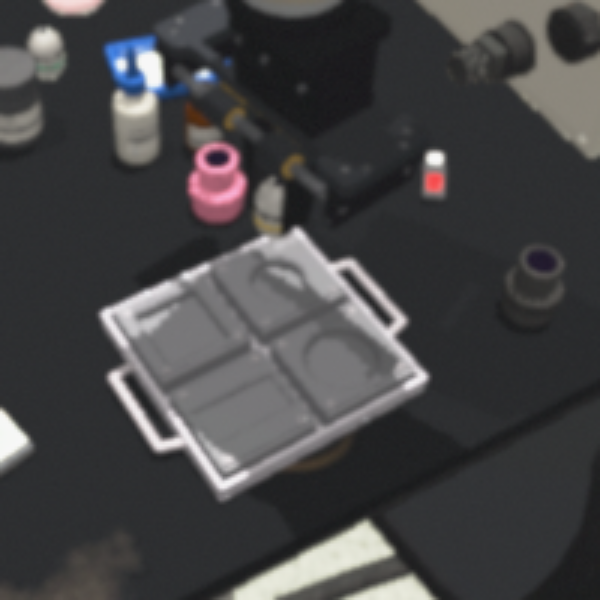

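send_rows --moves '[[[0.003,-0.003,0.07,0,0,0],[0.003,-0.003,0.14,0,0,0],[0.003,-0.003,0.19,0,0,0],[0.003,-0.003,0.213,0,0,0],[0.003,-0.003,0.213,0,0,0],[0.003,-0.003,0.213,0,0,0]]]'

```text
t: 7.48
eef_pos: [544.2, 307.1, 36.1]
tcp_rot: [3.141, -0.003, 0.174]
ft_force: [-0.2, -0.4, -1.5]
opening: 0.296
```

send_rows --moves '[[[0,0,0.003,0,0,0],[0,0,0.006,0,0,0],[0,0,0.01,0,0,0],[0,0,0.01,0,0,0]]]'

```text
t: 7.82
eef_pos: [544.0, 307.8, 33.0]
tcp_rot: [-3.142, -0.004, 0.175]
ft_force: [-0.1, 0.6, -1.4]
opening: 0.294
```

send_rows --moves '[[[0,0,0.003,0,0,0],[0,0,0.006,0,0,0],[0,0,0.006,0,0,0]]]'

```text
t: 8.07
eef_pos: [544.1, 308.0, 32.8]
tcp_rot: [-3.141, -0.004, 0.175]
ft_force: [-6.2, -2.0, 17.0]
opening: 0.294
```

send_rows --moves '[[[0,0,-0.004,0,0,0],[0,0,-0.004,0,0,0],[0,0,-0.004,0,0,0]]]' --grip 0.16

```text
t: 8.32
eef_pos: [544.1, 307.9, 32.3]
tcp_rot: [-3.142, -0.004, 0.175]
ft_force: [0.7, 1.0, -0.7]
opening: 0.406
```

send_rows --moves '[[[0,0,-0.05,0,0,0],[0,0,-0.15,0,0,0],[0,0,-0.28,0,0,0],[0,0,-0.28,0,0,0]]]'

```text
t: 8.65
eef_pos: [546.0, 308.9, 122.2]
tcp_rot: [-3.14, -0.012, 0.175]
ft_force: [0.6, 0.1, 0.2]
opening: 0.421
```

```bash
python3 - <<'E'
from fit import *
c=env.read_camera("scene")
for o in env.outline_of("scene","eyepiece")[:4]:
    w=px2w(c,o["xy"],15)
    if np.hypot(*(w-[447,151]))<30: print(o["confidence"],fit(c,o["region"].astype(float),"eyepiece",(*w,0)).x)
cv2.imwrite("pics/v7.png",cv2.resize(c["image"][170:320,250:450],(800,600))[:,:,::-1])
E
python3 go.py 447 151 120 20;python3 go.py 447 151 23 20
```

```text
0.85 [ 4.46781783e+02  1.50715581e+02 -1.94491285e-01]
row [-0.41, 0.459, -0.012, -0.0, -0.004, -0.111] rows>= 4.4 at [544.2 308.  117.3] yaw [-180.    -0.3   10. ] j6 0.24 t 8.75
row [-0.412, 0.459, 0.312, -0.0, -0.004, -0.111] rows>= 5.0 at [544.2 308.  117.3] yaw [-180.    -0.3   10. ] j6 0.24 t 8.75
```

View pics/v7.png

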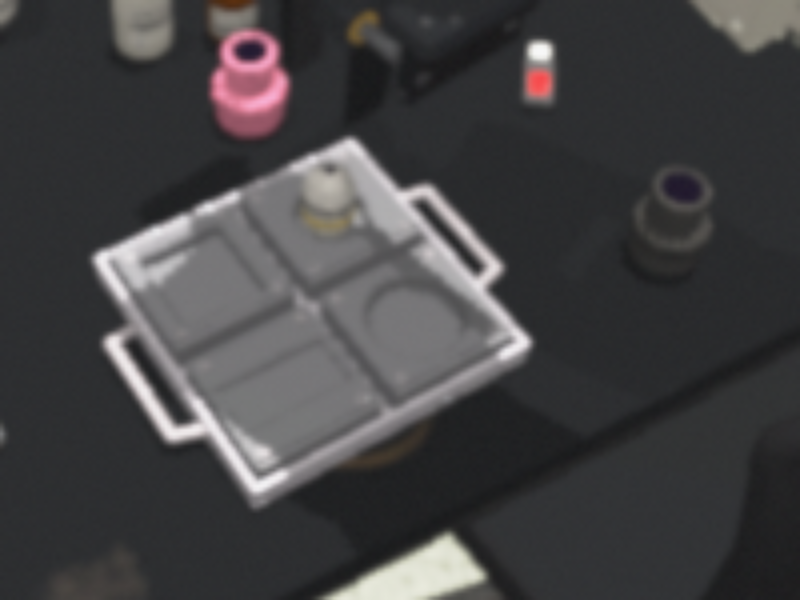

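```bash
python3 go.py 447 151 120 5;python3 go.py 447 151 22.5 5
```

```text
row [-0.41, 0.459, -0.012, -0.001, -0.004, 0.056] rows>= 4.4 at [544.2 308.  117.3] yaw [-180.    -0.3   10. ] j6 0.24 t 8.75
row [-0.412, 0.459, 0.313, -0.001, -0.004, 0.056] rows>= 5.0 at [544.2 308.  117.3] yaw [-180.    -0.3   10. ] j6 0.24 t 8.75
```

send_rows --moves '[[[-0.1,0.115,-0.012,0,0,0.03],[-0.2,0.23,-0.012,0,-0.002,0.056],[-0.3,0.34,-0.012,0,-0.004,0.056],[-0.4,0.45,-0.012,0,-0.004,0.056],[-0.41,0.459,-0.012,0,-0.004,0.056],[-0.41,0.459,-0.012,0,-0.004,0.056],[-0.41,0.459,0.1,0,-0.004,0.056],[-0.41,0.459,0.22,0,-0.004,0.056],[-0.412,0.459,0.313,0,-0.004,0.056],[-0.412,0.459,0.313,0,-0.004,0.056],[-0.412,0.459,0.313,0,-0.004,0.056]]]' --grip -0.47

```text
t: 9.67
eef_pos: [445.6, 150.8, 20.6]
tcp_rot: [3.141, 0.007, 0.087]
ft_force: [-0.0, -0.5, -0.1]
opening: 0.739
```

send_rows --moves '[[[0,0,0,0,0,0],[0,0,0,0,0,0],[0,0,0,0,0,0],[0,0,0,0,0,0],[0,0,0,0,0,0],[0,0,0,0,0,0]]]' --grip 0.6

```text
t: 10.17
eef_pos: [446.6, 150.8, 22.5]
tcp_rot: [-3.142, 0.002, 0.087]
ft_force: [-1.0, 0.4, 9.4]
opening: 0.414
```

```bash
python3 go.py 463.5 303.5 100 5;python3 go.py 463.5 303.5 36 5
```

```text
row [0.1, -0.502, -0.259, -0.0, 0.001, 0.0] rows>= 4.1 at [446.6 150.8  22.5] yaw [-1.8e+02  1.0e-01  5.0e+00] j6 0.1 t 10.17
row [0.1, -0.502, -0.045, -0.0, 0.001, 0.0] rows>= 3.7 at [446.6 150.8  22.5] yaw [-1.8e+02  1.0e-01  5.0e+00] j6 0.1 t 10.17
```

send_rows --moves '[[[0,0,-0.1,0,0,0],[0,0,-0.2,0,0,0],[0.025,-0.12,-0.2,0,0,0],[0.05,-0.25,-0.2,0,0,0],[0.08,-0.38,-0.2,0,0,0],[0.1,-0.502,-0.2,0,0,0],[0.1,-0.502,-0.2,0,0,0],[0.1,-0.502,-0.2,0,0,0],[0.1,-0.502,-0.12,0,0,0],[0.1,-0.502,-0.05,0,0,0],[0.1,-0.502,-0.042,0,0,0],[0.1,-0.502,-0.042,0,0,0]]]'

```text
t: 11.17
eef_pos: [462.5, 302.1, 33.6]
tcp_rot: [3.14, 0.006, 0.086]
ft_force: [0.3, -0.0, -0.9]
opening: 0.417
```

send_rows --moves '[[[0,0,0.003,0,0,0],[0,0,0.005,0,0,0],[0,0,0.005,0,0,0]]]'

```text
t: 11.42
eef_pos: [463.5, 303.2, 33.7]
tcp_rot: [-3.141, 0.002, 0.087]
ft_force: [0.2, -0.2, -1.3]
opening: 0.411
```

send_rows --moves '[[[0,0,0.003,0,0,0],[0,0,0.005,0,0,0],[0,0,0.005,0,0,0]]]'

```text
t: 11.67
eef_pos: [463.1, 303.3, 31.5]
tcp_rot: [-3.142, 0.003, 0.087]
ft_force: [1.0, 0.2, -1.7]
opening: 0.412
```

send_rows --moves '[[[0,0,0.003,0,0,0],[0,0,0.005,0,0,0],[0,0,0.005,0,0,0]]]'

```text
t: 11.92
eef_pos: [463.1, 303.6, 31.0]
tcp_rot: [-3.141, 0.002, 0.087]
ft_force: [-4.2, -0.4, 15.1]
opening: 0.413
```

send_rows --moves '[[[0,0,-0.004,0,0,0],[0,0,-0.004,0,0,0],[0,0,-0.004,0,0,0]]]' --grip -0.05

```text
t: 12.17
eef_pos: [463.2, 303.4, 31.1]
tcp_rot: [-3.142, 0.003, 0.087]
ft_force: [-0.5, 0.2, -0.4]
opening: 0.515
```

send_rows --moves '[[[0,0,-0.05,0,0,0],[0,0,-0.15,0,0,0],[0,0,-0.28,0,0,0],[0,0,-0.32,0,0,0],[0,0,-0.32,0,0,0]]]'

```text
t: 12.58
eef_pos: [464.6, 304.0, 130.1]
tcp_rot: [-3.14, -0.002, 0.087]
ft_force: [0.2, 0.3, -0.1]
opening: 0.527
```

```bash
python3 go.py 610 230 125 37;python3 go.py 668 173 120 37;python3 go.py 668 173 23 37
```

```text
row [0.461, 0.288, 0.017, -0.001, -0.002, -0.356] rows>= 4.5 at [464.6 304.  130.1] yaw [-1.799e+02 -1.000e-01  5.000e+00] j6 0.37 t 12.58
row [0.637, 0.494, 0.034, -0.001, -0.002, -0.356] rows>= 5.8 at [464.6 304.  130.1] yaw [-1.799e+02 -1.000e-01  5.000e+00] j6 0.37 t 12.58
row [0.637, 0.495, 0.357, -0.001, -0.002, -0.356] rows>= 6.3 at [464.6 304.  130.1] yaw [-1.799e+02 -1.000e-01  5.000e+00] j6 0.37 t 12.58
```

send_rows --moves '[[[0.11,0.08,0.03,0,0,-0.07],[0.22,0.17,0.03,0,0,-0.14],[0.33,0.25,0.03,0,0,-0.21],[0.44,0.34,0.03,0,0,-0.28],[0.55,0.42,0.03,0,0,-0.356],[0.637,0.494,0.03,0,0,-0.356],[0.637,0.494,0.03,0,0,-0.356],[0.637,0.494,0.03,0,0,-0.356]]]' --grip -0.47

```text
t: 13.25
eef_pos: [667.0, 170.8, 115.1]
tcp_rot: [-3.139, 0.005, 0.644]
ft_force: [-1.0, 0.3, -0.3]
opening: 0.737
```

```bash
python3 - <<'E'
from h import *
c=env.read_camera("top");d=env.read_camera("scene")
cv2.imwrite("pics/v8.png",np.hstack([cv2.resize(c["image"][130:330,280:480],(400,400))[:,:,::-1],cv2.resize(d["image"][130:330,250:450],(400,400))[:,:,::-1]]))
E
python3 go.py 668 173 22.5 37
```

```text
row [0.009, 0.005, 0.312, -0.002, 0.003, 0.0] rows>= 2.2 at [665.6 172.6 116. ] yaw [-179.8    0.3   37. ] j6 -0.49 t 13.35
```

View pics/v8.png

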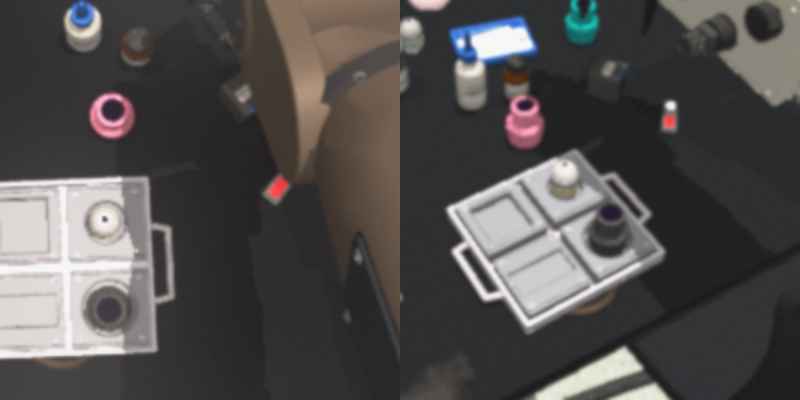

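Objective and eyepiece stand upright in their pockets, at (104,220) and (108,307) in the top crop. Next is the cube.

send_rows --moves '[[[0.008,0.002,0.1,0,0.002,0],[0.008,0.002,0.2,0,0.002,0],[0.008,0.002,0.28,0,0.002,0],[0.008,0.002,0.312,0,0.002,0],[0.008,0.002,0.312,0,0.002,0],[0.008,0.002,0.312,0,0.002,0]]]'

```text
t: 13.85
eef_pos: [668.4, 174.0, 24.3]
tcp_rot: [-3.14, -0.0, 0.647]
ft_force: [0.3, -0.4, -0.5]
opening: 0.733
```

send_rows --moves '[[[0,0,0,0,0,0],[0,0,0,0,0,0],[0,0,0,0,0,0],[0,0,0,0,0,0],[0,0,0,0,0,0],[0,0,0,0,0,0]]]' --grip 0.6

```text
t: 14.35
eef_pos: [668.7, 173.2, 24.2]
tcp_rot: [-3.14, -0.001, 0.646]
ft_force: [-1.2, -0.0, 3.0]
opening: 0.394
```

```bash
python3 go.py 668 173 110 37;python3 go.py 539.9 386.9 110 2.5;python3 -c "
from h import *
s=env.state();print(s['opening']*95,s['eef_pos'])"
```

```text
row [-0.002, -0.001, -0.286, -0.001, -0.001, 0.0] rows>= 2.1 at [668.7 173.2  24.2] yaw [-179.9   -0.    37. ] j6 -0.49 t 14.35
row [0.086, -0.828, -0.285, -0.001, -0.0, 0.384] rows>= 6.3 at [668.7 173.2  24.2] yaw [-179.9   -0.    37. ] j6 -0.49 t 14.35
37.39121826857241 [668.72190952 173.23727164  24.214326  ]
```

Measured grip ≈38 mm, so the jaws hold the cube's y faces. I'll turn it to yaw 92.5° so its axes match the nest's.

```bash
python3 go.py 539.9 386.9 110 92.5;python3 go.py 539.9 386.9 37 92.5
```

```text
row [0.086, -0.828, -0.285, -0.001, -0.001, -0.616] rows>= 7.7 at [668.7 173.2  24.2] yaw [-179.9   -0.    37. ] j6 -0.49 t 14.35
row [0.086, -0.827, -0.041, -0.001, -0.001, -0.616] rows>= 7.7 at [668.7 173.2  24.2] yaw [-179.9   -0.    37. ] j6 -0.49 t 14.35
```

send_rows --moves '[[[0,0,-0.12,0,0,0],[0,0,-0.25,0,0,0],[0.012,-0.12,-0.285,0,0,-0.07],[0.025,-0.24,-0.285,0,0,-0.14],[0.037,-0.36,-0.285,0,0,-0.22],[0.05,-0.48,-0.285,0,0,-0.3],[0.062,-0.6,-0.285,0,0,-0.37],[0.075,-0.72,-0.285,0,0,-0.45],[0.086,-0.828,-0.285,0,0,-0.52],[0.086,-0.828,-0.285,0,0,-0.59],[0.086,-0.828,-0.285,0,0,-0.616],[0.086,-0.828,-0.285,0,0,-0.616]]]'

```text
t: 15.35
eef_pos: [539.1, 387.6, 109.6]
tcp_rot: [-3.141, -0.001, 1.617]
ft_force: [0.0, -0.1, -1.3]
opening: 0.401
```

send_rows --moves '[[[0,0,0,0,0,0],[0,0,0,0,0,0]]]'

```text
t: 15.52
eef_pos: [539.8, 386.7, 109.6]
tcp_rot: [-3.141, -0.001, 1.612]
ft_force: [-0.1, -0.2, -1.0]
opening: 0.4
```

```bash
python3 - <<'E'
from h import *
c=env.read_camera("top");d=env.read_camera("scene")
cv2.imwrite("pics/v9.png",np.hstack([cv2.resize(c["image"][150:350,220:420],(400,400))[:,:,::-1],cv2.resize(d["image"][130:330,230:430],(400,400))[:,:,::-1]]))
E
python3 go.py 539.9 386.9 37 92.5
```

```text
row [0.001, 0.0, 0.242, -0.0, -0.001, -0.001] rows>= 1.7 at [539.9 386.6 109.6] yaw [-1.80e+02 -1.00e-01  9.24e+01] j6 -1.09 t 15.62
```

View pics/v9.png

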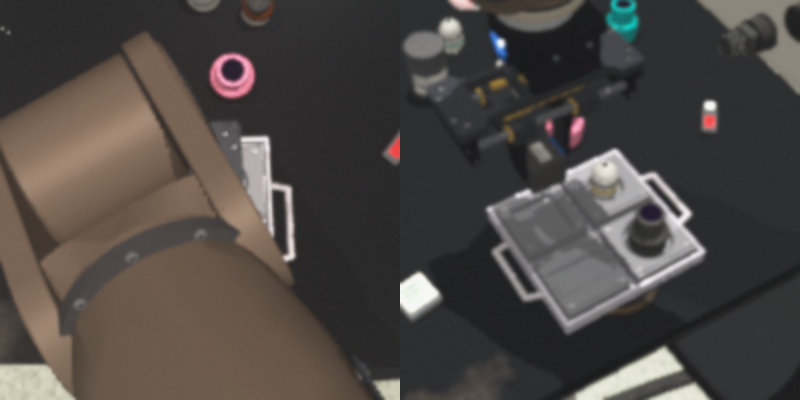

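Cube held upright at (545,160) in the scene half. Lowering it.

send_rows --moves '[[[0,0,0.08,0,0,0],[0,0,0.16,0,0,0],[0,0,0.22,0,0,0],[0,0,0.242,0,0,0],[0,0,0.248,0,0,0],[0,0,0.25,0,0,0],[0,0,0.25,0,0,0]]]'

```text
t: 16.2
eef_pos: [540.0, 387.0, 35.1]
tcp_rot: [-3.141, -0.002, 1.613]
ft_force: [-0.2, 0.7, -1.1]
opening: 0.4
```

send_rows --moves '[[[0,0,0.003,0,0,0],[0,0,0.006,0,0,0],[0,0,0.006,0,0,0]]]'

```text
t: 16.45
eef_pos: [540.1, 387.2, 34.7]
tcp_rot: [3.141, -0.002, 1.614]
ft_force: [-2.9, -2.8, 12.0]
opening: 0.4
```

send_rows --moves '[[[0,0,-0.004,0,0,0],[0,0,-0.004,0,0,0],[0,0,-0.004,0,0,0]]]' --grip -0.03

```text
t: 16.7
eef_pos: [539.8, 387.2, 34.4]
tcp_rot: [3.142, -0.002, 1.614]
ft_force: [0.4, 0.2, 0.5]
opening: 0.505
```

send_rows --moves '[[[0,0,-0.05,0,0,0],[0,0,-0.15,0,0,0],[0,0,-0.28,0,0,0],[0,0,-0.3,0,0,0],[0,0,-0.3,0,0,0]]]'

```text
t: 17.12
eef_pos: [540.7, 387.6, 127.0]
tcp_rot: [3.138, -0.004, 1.614]
ft_force: [0.3, 0.3, -0.4]
opening: 0.517
```

```bash
python3 go.py 585.5 134.5 110 52;python3 go.py 585.5 134.5 110 -128; python3 -c "
from h import *
print(env.state()['joints'])"
```

```text
row [-0.85, 0.113, 0.054, 0.002, -0.003, 0.45] rows>= 6.2 at [540.7 387.6 127. ] yaw [179.8  -0.2  92.5] j6 -1.09 t 17.12
row [-0.85, 0.113, 0.054, 0.002, -0.003, 0.45] rows>= 6.2 at [540.7 387.6 127. ] yaw [179.8  -0.2  92.5] j6 -1.09 t 17.12
[ 0.52210806  0.64382936  1.5511247   0.0020731   0.94124767 -1.09310252]
```

```bash
python3 - <<'E'
from h import *
c=env.read_camera("scene")
print("base foot corners z0",[np.round(px2w(c,p,0)).tolist() for p in((438,180),(400,165),(466,192),(395,118+40))])
t=env.read_camera("top")
for z in(0,60,100,150): print(z,[np.round(px2w(t,(u/1.5+440,v/1.5),z)).tolist() for u,v in((75,355),(70,250),(105,410),(30,278))])
a=cv2.imread("pics/scene0.png")
cv2.imwrite("pics/v10.png",np.hstack([cv2.resize(a[120:220,360:490],(780,600))]))
E
```

```text
base foot corners z0 [[550.0, -5.0], [640.0, 44.0], [484.0, -37.0], [669.0, 39.0]]
0 [[554.0, 3.0], [692.0, 4.0], [484.0, -32.0], [654.0, 57.0]]
60 [[550.0, 23.0], [679.0, 23.0], [484.0, -10.0], [644.0, 74.0]]
100 [[547.0, 36.0], [670.0, 36.0], [484.0, 5.0], [637.0, 84.0]]
150 [[543.0, 52.0], [659.0, 53.0], [485.0, 23.0], [628.0, 98.0]]
```

View pics/v10.png

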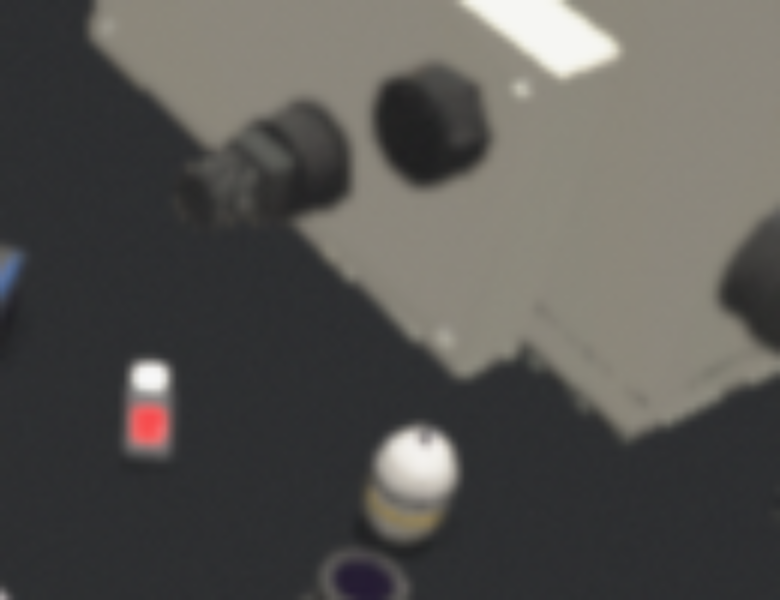

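```bash
python3 go.py 581 138 110 52;python3 go.py 581 138 13.5 52
```

```text
row [-0.835, 0.103, 0.044, -0.001, -0.001, 0.45] rows>= 6.1 at [539.4 386.8 123.5] yaw [-1.799e+02 -1.000e-01  9.250e+01] j6 -1.09 t 17.22
row [-0.835, 0.103, 0.365, -0.001, -0.001, 0.45] rows>= 6.6 at [539.4 386.8 123.5] yaw [-1.799e+02 -1.000e-01  9.250e+01] j6 -1.09 t 17.22
```

send_rows --moves '[[[-0.13,0.015,0.0,0,0,0.07],[-0.26,0.03,0.0,0,0,0.14],[-0.39,0.045,0.02,0,0,0.21],[-0.52,0.06,0.04,0,0,0.28],[-0.65,0.08,0.044,0,0,0.35],[-0.77,0.095,0.044,0,0,0.42],[-0.835,0.103,0.044,0,0,0.45],[-0.835,0.103,0.044,0,0,0.45],[-0.835,0.103,0.044,0,0,0.45]]]' --grip 0.16

```text
t: 17.97
eef_pos: [580.9, 137.1, 109.0]
tcp_rot: [-3.138, 0.001, 0.906]
ft_force: [-0.6, 0.6, 0.4]
opening: 0.417
```

```bash
python3 - <<'E'
from h import *
c=env.read_camera("top");d=env.read_camera("scene")
cv2.imwrite("pics/v11.png",np.hstack([cv2.resize(c["image"][150:350,260:460],(400,400))[:,:,::-1],cv2.resize(d["image"][120:270,320:470],(400,400))[:,:,::-1]]))
E
python3 go.py 581 138 13.5 52
```

```text
row [-0.002, 0.003, 0.32, -0.002, 0.0, 0.001] rows>= 2.3 at [580.8 138.8 109.5] yaw [-179.8    0.    52.1] j6 -0.79 t 18.07
```

View pics/v11.png

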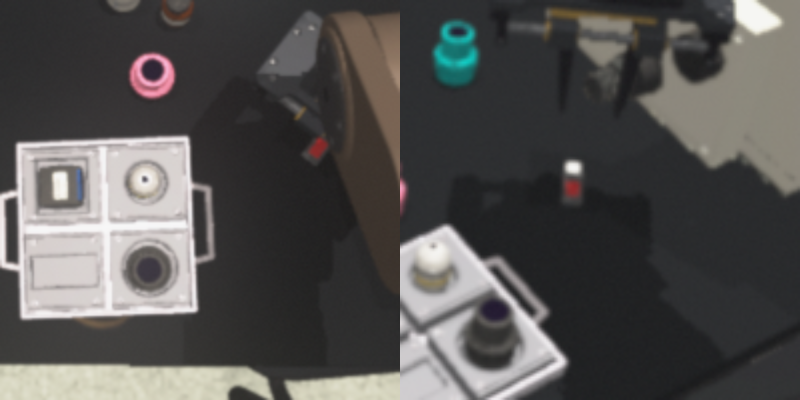

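The cube sits square in its pocket at (60,185); the key lies under the fingers. Descending.

send_rows --moves '[[[0,0,0.08,0,0,0],[0,0,0.16,0,0,0],[0,0,0.24,0,0,0],[0,0,0.3,0,0,0],[0,0,0.32,0,0,0],[0,0,0.32,0,0,0],[0,0,0.32,0,0,0]]]'

```text
t: 18.65
eef_pos: [581.3, 139.0, 14.8]
tcp_rot: [-3.14, -0.001, 0.909]
ft_force: [-0.3, 0.3, 1.2]
opening: 0.42
```

send_rows --moves '[[[0,0,0,0,0,0],[0,0,0,0,0,0]]]'

```text
t: 18.82
eef_pos: [581.8, 138.5, 15.7]
tcp_rot: [-3.141, -0.002, 0.908]
ft_force: [-0.7, -0.7, -0.8]
opening: 0.42
```

send_rows --moves '[[[0,0,0.007,0,0,0],[0,0,0.007,0,0,0],[0,0,0.007,0,0,0]]]'

```text
t: 19.07
eef_pos: [581.4, 138.2, 12.7]
tcp_rot: [-3.14, -0.001, 0.907]
ft_force: [0.1, 0.1, -0.1]
opening: 0.418
```

send_rows --moves '[[[0,0,0,0,0,0],[0,0,0,0,0,0],[0,0,0,0,0,0],[0,0,0,0,0,0],[0,0,0,0,0,0]]]' --grip 1.0

```text
t: 19.48
eef_pos: [581.3, 138.2, 12.4]
tcp_rot: [-3.14, -0.001, 0.907]
ft_force: [-0.4, 0.0, 0.8]
opening: 0.184
```

send_rows --moves '[[[0,0,-0.03,0,0,0],[0,0,-0.1,0,0,0],[0,0,-0.2,0,0,0],[0,0,-0.3,0,0,0],[0,0,-0.3,0,0,0]]]'

```text
t: 19.9
eef_pos: [583.4, 138.4, 108.2]
tcp_rot: [3.138, -0.006, 0.907]
ft_force: [0.6, -0.1, 0.4]
opening: 0.184
```

```bash
python3 go.py 460 383.4 110 2.5; python3 go.py 460 383.4 110 -177.5
```

```text
row [0.39, -0.827, -0.007, 0.001, -0.005, 0.55] rows>= 6.9 at [583.4 138.4 108.2] yaw [179.8  -0.4  52. ] j6 -0.79 t 19.9
row [0.39, -0.827, -0.007, 0.001, -0.005, 0.55] rows>= 6.9 at [583.4 138.4 108.2] yaw [179.8  -0.4  52. ] j6 -0.79 t 19.9
```

```bash
python3 go.py 459.8 389.1 110 2.5
```

```text
row [0.404, -0.839, -0.007, 0.001, -0.005, 0.55] rows>= 6.9 at [583.4 138.4 108.2] yaw [179.8  -0.4  52. ] j6 -0.79 t 19.9
```

send_rows --moves '[[[0.05,-0.1,0,0,0,0.06],[0.1,-0.2,0,0,0,0.13],[0.15,-0.31,0,0,0,0.2],[0.2,-0.42,0,0,0,0.27],[0.25,-0.53,0,0,0,0.34],[0.3,-0.63,0,0,0,0.41],[0.35,-0.74,0,0,0,0.48],[0.404,-0.839,0,0,0,0.55],[0.404,-0.839,0,0,0,0.55],[0.404,-0.839,0,0,0,0.55],[0.404,-0.839,0,0,0,0.55]]]'

```text
t: 20.82
eef_pos: [457.6, 388.4, 102.9]
tcp_rot: [-3.14, 0.001, 0.045]
ft_force: [0.2, -0.4, -1.2]
opening: 0.184
```

```bash
python3 - <<'E'
from h import *
c=env.read_camera("top");d=env.read_camera("scene")
cv2.imwrite("pics/v12.png",np.hstack([cv2.resize(c["image"][200:320,250:370],(400,400))[:,:,::-1],cv2.resize(d["image"][170:290,270:390],(400,400))[:,:,::-1]]))
E
python3 go.py 459.8 389.1 30 2.5
```

```text
row [0.006, -0.004, 0.243, -0.001, 0.0, -0.0] rows>= 1.7 at [458.2 387.7 102.9] yaw [-179.9    0.     2.5] j6 0.55 t 20.92
```

View pics/v12.png

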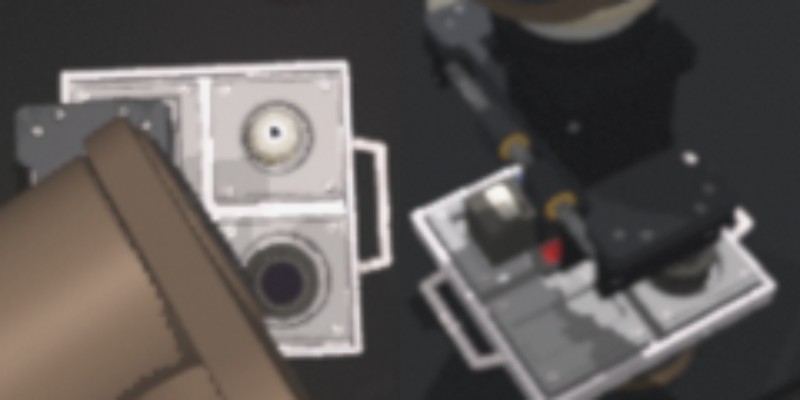

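send_rows --moves '[[[0.006,-0.004,0.08,0,0,0],[0.006,-0.004,0.16,0,0,0],[0.006,-0.004,0.21,0,0,0],[0.006,-0.004,0.235,0,0,0],[0.006,-0.004,0.24,0,0,0],[0.006,-0.004,0.24,0,0,0],[0.006,-0.004,0.24,0,0,0]]]'

```text
t: 21.5
eef_pos: [460.1, 389.9, 31.7]
tcp_rot: [-3.139, -0.001, 0.043]
ft_force: [1.0, 0.8, 0.2]
opening: 0.185
```

send_rows --moves '[[[0,0,0.002,0,0,0],[0,0,0.004,0,0,0],[0,0,0.004,0,0,0]]]'

```text
t: 21.75
eef_pos: [459.6, 390.1, 30.2]
tcp_rot: [-3.14, -0.0, 0.043]
ft_force: [0.0, -0.6, 0.2]
opening: 0.186
```

send_rows --moves '[[[0,0,0.002,0,0,0],[0,0,0.004,0,0,0],[0,0,0.004,0,0,0]]]'

```text
t: 22.0
eef_pos: [459.4, 390.0, 28.4]
tcp_rot: [-3.14, 0.001, 0.043]
ft_force: [0.3, -1.0, -0.3]
opening: 0.187
```

send_rows --moves '[[[0,0,0.002,0,0,0],[0,0,0.003,0,0,0],[0,0,0.003,0,0,0]]]'

```text
t: 22.25
eef_pos: [459.4, 390.0, 28.4]
tcp_rot: [-3.14, 0.0, 0.043]
ft_force: [-2.4, -1.8, 8.6]
opening: 0.187
```

Contact at key base ≈16 mm, which is the pocket floor. Releasing.

send_rows --moves '[[[0,0,-0.002,0,0,0],[0,0,-0.002,0,0,0],[0,0,-0.002,0,0,0]]]' --grip 0.4

```text
t: 22.5
eef_pos: [460.6, 390.6, 29.3]
tcp_rot: [-3.138, -0.003, 0.043]
ft_force: [5.5, -0.8, 8.0]
opening: 0.289
```

send_rows --moves '[[[0,0,-0.05,0,0,0],[0,0,-0.15,0,0,0],[0,0,-0.28,0,0,0],[0,0,-0.42,0,0,0],[0,0,-0.56,0,0,0],[0,0,-0.7,0,0,0],[0,0,-0.84,0,0,0],[0,0,-0.84,0,0,0],[0,0,-0.84,0,0,0]]]'

```text
t: 23.25
eef_pos: [460.0, 389.9, 282.5]
tcp_rot: [-3.138, -0.003, 0.043]
ft_force: [-0.6, 0.3, 0.2]
opening: 0.303
```

```bash
python3 - <<'E'
from h import *
c=env.read_camera("top");d=env.read_camera("scene")
cv2.imwrite("pics/v13.png",np.hstack([cv2.resize(c["image"][150:350,190:390],(400,400))[:,:,::-1],cv2.resize(d["image"][130:330,220:420],(400,400))[:,:,::-1]]))
E
python3 go.py 480 200 290 2.5
```

```text
row [0.042, 0.633, -0.037, -0.0, 0.001, -0.0] rows>= 4.6 at [459.1 389.3 279. ] yaw [-1.8e+02  1.0e-01  2.5e+00] j6 0.55 t 23.35
```

View pics/v13.png

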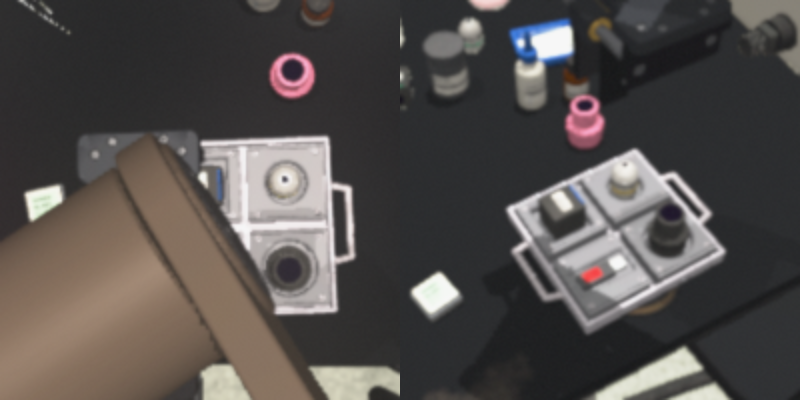

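send_rows --moves '[[[0.01,0.13,-0.03,0,0,0],[0.02,0.26,-0.03,0,0,0],[0.03,0.39,-0.03,0,0,0],[0.04,0.52,-0.03,0,0,0],[0.04,0.63,-0.03,0,0,0],[0.04,0.63,-0.03,0,0,0]]]'

```text
t: 23.85
eef_pos: [479.4, 196.8, 287.0]
tcp_rot: [3.141, 0.004, 0.04]
ft_force: [0.5, 0.1, -0.2]
opening: 0.301
```

```bash
python3 - <<'E'
from h import *
c=env.read_camera("top");d=env.read_camera("scene")
cv2.imwrite("pics/v14.png",np.hstack([cv2.resize(c["image"][215:315,265:365],(400,400),interpolation=cv2.INTER_CUBIC)[:,:,::-1],cv2.resize(d["image"][195:295,270:370],(400,400),interpolation=cv2.INTER_CUBIC)[:,:,::-1]]))
E
```

```text
(no output)
```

View pics/v14.png

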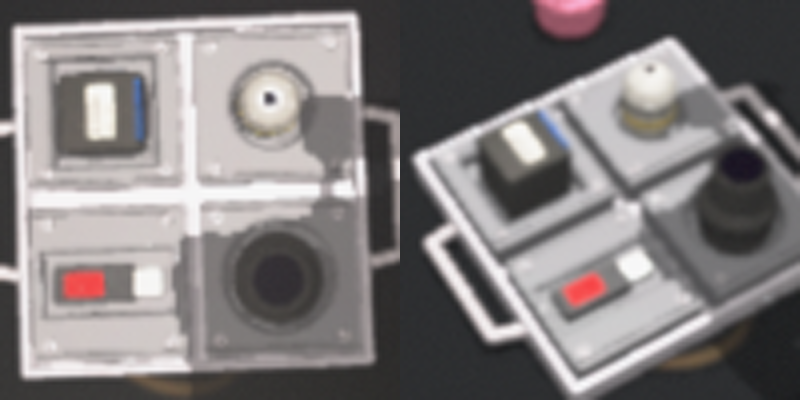

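```bash
python3 -c "
from h import *
print(env.job_done(), env.state()['t'])"
```

```text
the job is handed in; nothing more can be done
the job is handed in; nothing more can be done
```

All four accessories are in their nests, placed in the order listed, and the job is handed in. It took about 24 s of the 102 s allowed.

**Last pictures, both cameras:** the objective stands upright in the small round pocket, the eyepiece upright in the large round one and the cube square in its pocket. The USB key lies flat inside the oblong. The gripper was clear of everything. I did not move the oil bottle or the cover glass box. I saw nothing displaced in the views I took, but made no separate position check on either of them at the end.

**Forces:** the highest wrist reading was about 17 N, when the objective met its pocket floor.

**Disagreements between checks:**
- **Floor heights:** contact came about 11 mm up for the objective, 8.5 mm for the eyepiece, 10.5 mm for the cube and 16 mm for the key. All fit the pocket floors to within 1–2 mm, given a tray base I had to infer.
- **Key angle:** the automatic fit gave 45°, while the corners in the close crop gave 52°. I used 52° and the grasp held.
- **Key release:** there was a brief contact of about 10 N as the fingers opened.

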